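# Free the tin and turn its label to the front

## Task

Take the steel hold-down bar off the display stand (its end lifts out of the open notch first, then the bar draws out of the slot in the opposite wall) and lay it gently, handle up, in the long grey tray. Then, with a fingertip on the edge of the tin, roll the tin round on its turntable until its paper label squarely faces the open front of the stand. Leave the tin standing in its turntable and do not disturb the bowl, bottle, jar or spatula.

Things in the scene. Friction and masses are not known exactly. Their poses are not given: they have to be found in the camera images.
- stand: Fixed plywood display stand. Origin: centre of its underside on the bench. Base 170 (x) x 200 (y) x 12 mm. Its +x is the open front, away from the robot give or take 0.4 rad; a back panel (x -75 to -81 mm, 98 mm tall) closes the -x side. End walls 6 mm thick, 90 mm wide in x, 135 mm tall, inner faces at y = +82 and -82 mm.
- slot (a point): Middle of the floor of the closed slot in the stand's +y end wall (stand frame: y = +85 mm, 106 mm up). The slot is 34 mm wide and 15 mm high; the bar has 7 mm of play in it.
- notch (a point): Middle of the floor of the notch in the stand's -y end wall (y = -85 mm, 106 mm up), 34 mm wide and open at the top.
- turntable_floor (a point): Centre of the white turntable's floor, above the stand's origin, 22 mm above the bench. The turntable, 126 mm across, turns about the vertical in the stand, without stops, against 0.015 N m of bearing friction; a rim 4 mm high, 114 mm across inside, keeps the tin's foot centred.
- tin: Round dark steel tin in the turntable, too wide to grip: 110 mm across (lid 113 mm), 80 mm tall, flat lid (top 102 mm above the bench), 0.3 to 0.6 kg. Origin: centre of its underside; +x points out through the middle of its label, a white paper patch on the side with a 22 mm wide strip that laps 29 mm over the lid. Tin and turntable turn together.
- tin_label (a point): Middle of the label on the tin's side, 55 mm out along the tin's +x and 40 mm above its underside.
- bar: Steel hold-down bar 210 (own y) x 24 (x) x 8 mm thick, 0.14 to 0.22 kg, level over the tin, 4 mm above its lid, ends in slot (+y) and notch (-y), each about 17 mm out. Origin: centre of its flat underside, 106 mm up. A 12 mm deep lug under it (y -68 to -78 mm), inside the notch wall, stops a level pull: raise the -y end some 0.15 rad, draw 35 mm to -y, lift.
- bar_handle (a point): Middle of the bar's handle, 34 mm above the bar's origin. The handle is a black upright block in the middle of the bar (about its centre of mass), 12 mm along the bar x 24 mm across it, 8 to 56 mm above the bar's underside.
- tray: Fixed long grey open tray, 260 (own x) x 110 (y) x 26 mm tall, walls and floor 4 mm; left or right of the stand. Origin: centre of its underside, on the bench. The bar fits in lengthwise, either way round, leaning 0.07 rad on its lug, with its origin about 10 mm above the tray's.
- bowl: White bowl, 160 mm across, 75 mm tall; bystander, on the side of the stand away from the tray. Origin: centre of its underside.
- bottle: Clear bottle, 64 mm across, 180 mm tall; bystander. Origin: centre of its underside.
- jar: Glass jar with white cap, 72 mm across, 90 mm tall; bystander. Origin: centre of its underside.
- spatula: Spatula 240 mm long lying in front of the stand, beyond it from the robot; bystander.

How it is judged (in metres and radians):
On the way, in this order (a step that is already met when the one before it is completed fails the run):
1. the bar lies at rest in the tray, handle up, let go (x of bar in the frame of tray between -0.05 and 0.05 m and y of bar in the frame of tray between -0.045 and 0.045 m and z of bar in the frame of tray below 0.02 m and angle between bar's own z axis and vertical below 0.2 rad and linear speed of bar below 0.03 m/s and contact force between the fingers and bar below 0.1 N), for 0.2 s.
2. a finger touches the tin, its label still turned away (contact force between the fingers and tin above 0.3 N and x of tin_label in the frame of stand below 0.046 m), for 0.05 s.
3. the tin's label faces the open front of the stand (y of tin_label in the frame of stand between -0.012 and 0.012 m and x of tin_label in the frame of stand above 0.04 m and horizontal distance between tin and stand below 0.008 m and angle between tin's own z axis and vertical below 0.05 rad and z of tin in the frame of stand below 0.025 m), for 0.2 s.
At the end, for the whole second after the job is handed in: The bar lies at rest, released and handle up, in the tray (its middle within 50 mm along and 45 mm across of the tray's centre). The tin stands still and upright in its turntable with the middle of its label within 12 mm sideways (about 12 degrees) of the stand's front direction (all of step 1 and all of step 3 and angular speed of tin below 0.1 rad/s); the robot touches nothing.
It fails at once if a bystander (bowl, bottle, jar, spatula) is shifted by more than 20 mm (distance of any of bowl, bottle, jar, spatula from where it was at the start of the episode above 0.02 m).
It fails at once if the bar is dropped or thrown (faster than 0.8 m/s while not held) (linear speed of bar above 0.8 m/s and contact force between the fingers and bar below 0.5 N).
It fails at once if the tin is lifted or knocked out of its turntable (angle between tin's own z axis and vertical above 0.3 rad or horizontal distance between tin and stand above 0.02 m).
It also fails if it takes over 53 s, if anything falls off the work surface, if the arm or the gripper's body presses on something with over 40 N, if the wrist force passes 120 N, or if a joint passes its speed limit or range.

## Robot

A 6-joint arm with a two-finger parallel gripper is mounted at the origin on the work surface. World frame = base frame: x ahead of the robot, y to its left, z up, the work surface at z = 0. Lengths are in mm, angles in rad, forces in N, time in s.
With the tool pointing down it reaches from about 300 to 875 mm from the base axis. Payload 4.2 kg.
Tool frame: the origin (TCP) lies on the centre line of the jaws, within the pads' length; the fingertips stand 17 mm ahead of it and the grasp point (between the pads) lies 2 mm behind it; z points along the fingers, y is the line along which they close (so a half turn about z gives the same grasp; the last joint's range is limited). The gripper opens to 85 mm and grips with 20 to 120 N. Pads are 22 mm wide; open, the fingers measure 114 mm over their backs; the gripper's body (76 mm by 85 mm) begins 54 mm behind the grasp point. The pads swing forward as they close: fully open they stand 13 mm farther back than shut.
Start: joints at [1.147, 0.32, 1.565, -0, 1.257, -0.02], TCP at [225.929, 528.768, 248.338] pointing down, gripper open.
Joint ranges: [-3.11, 3.11], [-0.84, 2.01], [0.21, 2.61], [-1.34, 4.49], [0.05, 2.63], [-2.56, 2.56]. Speed limits (rad/s): [2.57, 2.57, 3.14, 3.14, 3.14, 3.14].

## Interface

Orientations are given as [roll, pitch, yaw] about the fixed x, y, z axes, in that order (R = Rz(yaw) Ry(pitch) Rx(roll)).
In Python, from station import ctrl gives the robot as it stands. The module is installed in compiled form; this text tells all that it offers.
- The arm moves only by the shell command python3 -m handwheel 'ROWS' [FORCE]. ROWS is JSON, a list of rows, each a list of 5 numbers: the shift along the tool's x, y, z in cm, then the turn about the tool's z in degrees, then the closure, from -1 (fully open) to 1 (shut), so that 0 is half open. A call has 1 to 5 rows; each row is the pose to reach, as a shift and turn from the pose commanded when the call began, along the tool's axes at that moment; what a row does not reach only later rows make up. A row lasts 1/8 s, in which the tool goes at most 62.5 mm and 10.7 degrees, less where a joint would pass 70% of its speed; a pose out of reach is approached as far as the arm can. A call with a gripper value outside its range is refused whole. The fingers move at their own pace and stop on an object; FORCE is the grip in N (left out, the last holds). Time passes only in rows, so rows that repeat a pose let the fingers close. It gives the time, the measured TCP pose, the force, the opening and the grip force at its end, in the units of the state.
- ctrl.read_state(): the state, without advancing time (a new reading comes with each control period).
- ctrl.grab_frame(name): name is "side" or "top" or "wrist"; returns a dict with "pixels" (400x640x3 uint8, red, green, blue), "camera_matrix" (3x3 intrinsics, pixels), "pose" (4x4, takes a point from camera to world coordinates); the wrist camera has in their place "mount" (4x4, takes a point from camera to tool coordinates, whose origin is the TCP and whose axes are the flange's). Camera axes: x right, y down, z forward; pixel columns grow to the right and rows downward; lengths in mm; the calibration is good to about 2 mm. The wrist camera is an equidistant fisheye: a pixel r from the principal point sees the ray r / f radians off the axis. A picture is of the moment at which its call begins: read the wrist's pose just before it. There is no depth.
- ctrl.job_done(): hands the job in; it is judged then, once.
The state is a dict: "clock": time; "joints": joint angles; "joint_velocities": joint speeds; "effort": joint torques, N m; "ee_pos": TCP position; "ee_rot": TCP orientation; "force": force on the tool from outside, world axes, zero at the start; "wrist_torque": the same for the moment, N m; "grip_width": finger opening in mm; "gripper_force": force on a finger pad.
Only numpy, scipy, OpenCV 4.12 (cv2) and the standard library are available. Lean on these libraries where they do the work, as an engineer would, in place of code of your own. Each camera call takes 0.05 s, during which the arm holds its last target. There are 200 camera calls.

## Working session

There is one attempt and no reset: what is moved stays moved. The work goes in short steps, Python scripts to look and compute and a shell command to move; the robot and the scene stay as the last step left them, time stands still between calls to the robot, and variables do not carry over. Pictures are saved under pics/ and viewed, at most 10 in all, crops included, and the job is handed in when it is done.

```bash
mkdir -p pics; cat > h.py <<'E'
import numpy as np, cv2
from station import ctrl
from scipy.spatial.transform import Rotation as R
def snap(n,f):
    g=ctrl.grab_frame(n); cv2.imwrite('pics/'+f,cv2.cvtColor(g['pixels'],cv2.COLOR_RGB2BGR)); return g
def ray(g,u,v,z):
    K=g['camera_matrix'];P=g['pose'];d=P[:3,:3]@np.linalg.solve(K,[u,v,1.]);o=P[:3,3]
    return o+d*(z-o[2])/d[2]
def proj(g,p):
    P=g['pose'];c=P[:3,:3].T@(np.array(p,float)-P[:3,3]);q=g['camera_matrix']@c;return q[:2]/q[2]
E
python3 - <<'E'
from h import *
import pickle
s=ctrl.read_state();print(s)
for n in('top','side'):
    g=snap(n,n+'0.png');pickle.dump({k:g[k] for k in('camera_matrix','pose')},open(n+'.pkl','wb'));print(g['camera_matrix'],g['pose'].round(3))
E
```

```text
{'clock': 0.0, 'joints': array([ 1.14699383e+00,  3.20289396e-01,  1.56566077e+00,  2.55734749e-05,
        1.25737612e+00, -1.99787442e-02]), 'joint_velocities': array([ 0.00014735, -0.00178256,  0.00052289, -0.00049857, -0.00107397,
       -0.00053111]), 'effort': array([ 3.49112679e-05, -4.15533757e+01, -2.34162444e+01, -1.00258653e-04,
        8.16737447e-03,  1.10134374e-05]), 'ee_pos': array([225.74226374, 528.3633104 , 247.49074609]), 'ee_rot': array([-3.13985985e+00, -5.89425455e-05,  2.73776094e+00]), 'force': array([-0.40051428, -0.76576182,  0.73041767]), 'wrist_torque': array([-0.04324075,  0.01138962, -0.02726166]), 'gripper_force': 0.0, 'grip_width': 85.14024358561008}
[[414.12907441   0.         322.98391954]
 [  0.         414.12907441 200.22173102]
 [  0.           0.           1.        ]] [[ 2.000000e-03 -9.850000e-01  1.700000e-01  4.694000e+02]
 [-1.000000e+00 -3.000000e-03 -3.000000e-03  7.088000e+00]
 [ 3.000000e-03 -1.700000e-01 -9.850000e-01  1.161494e+03]
 [ 0.000000e+00  0.000000e+00  0.000000e+00  1.000000e+00]]
[[386.56149161   0.         325.78239579]
 [  0.         386.56149161 207.04794007]
 [  0.           0.           1.        ]] [[ 7.47000e-01 -5.13000e-01  4.23000e-01  2.84477e+02]
 [-6.65000e-01 -5.68000e-01  4.85000e-01 -4.09052e+02]
 [-9.00000e-03 -6.44000e-01 -7.65000e-01  7.69565e+02]
 [ 0.00000e+00  0.00000e+00  0.00000e+00  1.00000e+00]]
```

View pics/top0.png

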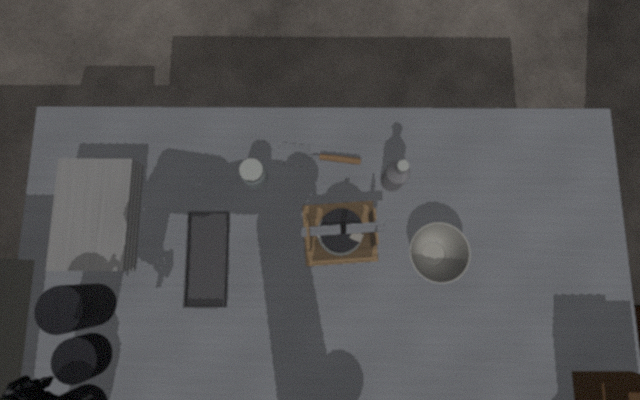

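View pics/side0.png

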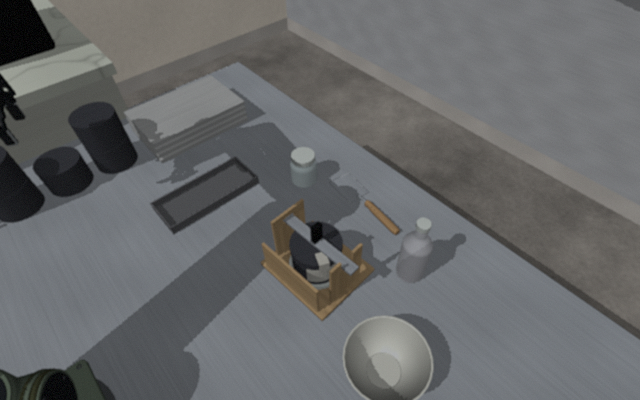

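The top view shows the stand at about (340,233), the tray at (206,258) to its left (+y), the bowl at (440,252) to its right, the jar at (251,170), the bottle at (400,172) and the spatula at (335,157). In the side view the label shows on the robot side of the tin, at about (322,265). I'll zoom in on the stand and tray.

```bash
python3 - <<'E'
import cv2,numpy as np
t=cv2.imread('pics/top0.png');s=cv2.imread('pics/side0.png')
a=cv2.resize(t[190:280,290:390],(600,540),interpolation=cv2.INTER_CUBIC)
b=cv2.resize(t[200:315,175:240],(200,354),interpolation=cv2.INTER_CUBIC)
c=np.zeros((540,800,3),np.uint8);c[:,:600]=a;c[:354,600:]=b
cv2.imwrite('pics/c1.png',cv2.convertScaleAbs(c,alpha=1.6))
cv2.imwrite('pics/c2.png',cv2.convertScaleAbs(cv2.resize(s[190:325,250:390],None,fx=4.3,fy=4.3,interpolation=cv2.INTER_CUBIC),alpha=1.6))
E
```

```text
(no output)
```

View pics/c1.png

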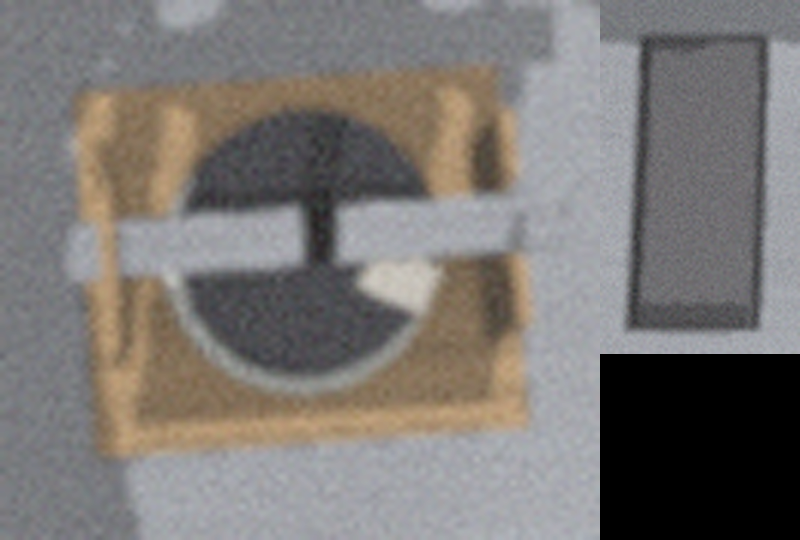

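View pics/c2.png

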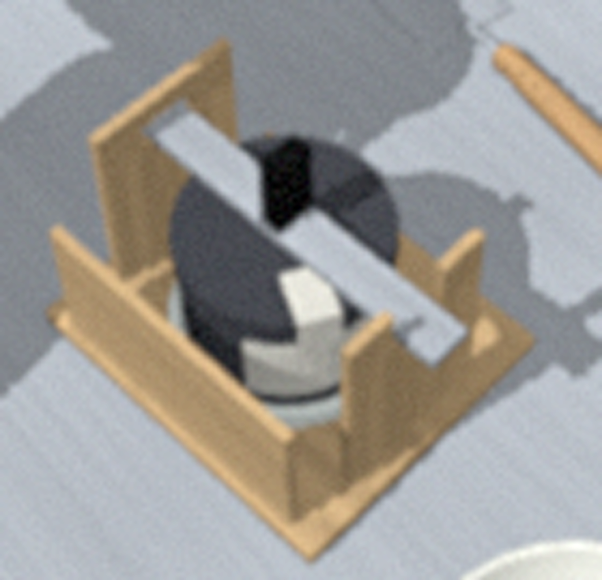

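c1 shows the bar from x≈70 to x≈520 with its handle at (318,225), the tin lid centred near (308,240), and the label strip at (405,290), towards the robot and -y. c2 shows the base corners at (310,558), (52,318) and (533,340), the label at (320,330), and the bar's free end in the notch at (450,345). Next I fit the poses.

```bash
cat > fit.py <<'E'
from h import *
import pickle
from scipy.optimize import least_squares
T=pickle.load(open('top.pkl','rb'));S=pickle.load(open('side.pkl','rb'))
t=lambda u,v:(T,np.array([290+(u+.5)/6-.5,190+(v+.5)/6-.5]))
s=lambda u,v:(S,np.array([250+(u+.5)/4.3-.5,190+(v+.5)/4.3-.5]))
# stand-frame points
obs=[(t(495,68),(85,-100,12)),(s(310,560),(-85,-100,0)),(s(50,318),(-85,100,0)),(s(535,340),(85,-100,0)),
 (t(308,242),(0,0,102)),
 (t(70,228),(12,102,114)),(t(70,280),(-12,102,114)),(t(519,198),(12,-108,114)),(t(521,248),(-12,-108,114)),
 (s(430,365),(-12,-102,114)),(s(468,325),(12,-102,114)),(s(90,133),(-45,88,135)),(s(222,38),(45,88,135))]
obs=[o for o in obs if abs(o[1][1])!=108 and o[1][1]!=102]
def w(p,q): c,n=np.cos(p[2]),np.sin(p[2]);return np.array([p[0]+c*q[0]-n*q[1],p[1]+n*q[0]+c*q[1],q[2]])
def res(p): return np.concatenate([proj(o[0][0],w(p,o[1]))-o[0][1] for o in obs])
r=least_squares(res,[450,-30,0],loss='soft_l1',x_scale=[10,10,.1]);p=r.x
if __name__=='__main__':
    print('stand',p.round(3));print(res(p).reshape(-1,2).round(1).tolist())
    print('bar L,R',[ray(*t(*a)[:1],*t(*a)[1],114).round(1).tolist() for a in((70,254),(519,223))])
    print('bar R side',ray(S,*s(449,345)[1],114).round(1))
    h=[ray(T,*t(318,222)[1],162),ray(S,*s(288,152)[1],162)];print('handle',h)
    for g,q in(t(432,290),s(320,330)):
        d=ray(g,*q,102)[:2]-p[:2];print('label ang in stand',np.arctan2(d[1],d[0])-p[2],np.hypot(*d))
    c=[ray(T,175+u/3.077,200+v/3.077,26)[:2] for u,v in((42,36),(168,36),(158,328),(28,328))]
    print('tray',np.mean(c,0),np.round(c,0).tolist())
    for n,(g,u,v,z) in dict(jar=(T,251,168,90),bottle=(T,403,165,180),bowl=(T,440,252,75)).items(): print(n,ray(g,u,v,z).round(0))
E
python3 fit.py
```

```text
stand [ 5.75438e+02 -4.26260e+01  7.30000e-02]
[[0.5, -0.4], [0.7, 1.3], [-0.4, 0.4], [0.5, 1.3], [0.1, -0.1], [-1.0, -3.1], [-1.7, -1.4], [-0.0, 0.5], [0.6, -0.8]]
bar L,R [[568.7, 58.7, 114.0], [582.4, -131.2, 114.0]]
bar R side [ 581.2 -149.8  114. ]
handle [array([577.38748402, -43.63110223, 162.        ]), array([575.86137192, -46.29796493, 162.        ])]
label ang in stand -2.016480801199389 56.342520192390396
label ang in stand -2.0991560610283186 63.02345847370169
tray [504.90226082 317.44280259] [[632.0, 375.0], [633.0, 262.0], [377.0, 260.0], [377.0, 373.0]]
jar [741. 195.  90.]
bottle [ 727. -191.  180.]
bowl [ 521. -302.   75.]
```

```bash
cat > go.py <<'E'
import sys
from h import *
s=ctrl.read_state();p=s['ee_pos'];r=R.from_euler('xyz',s['ee_rot'])
x,y,z,yaw=map(float,sys.argv[1:5])
d=r.inv().apply(np.array([x,y,z])-p)/10
dy=(yaw-s['ee_rot'][2]+np.pi)%(2*np.pi)-np.pi
print('row',d.round(2),'turn',round(-np.degrees(dy),1),'| t',round(s['clock'],2),'pos',p.round(1),'rot',s['ee_rot'].round(3),'F',s['force'].round(1),'w',round(s['grip_width'],1),round(s['gripper_force'],1))
E
python3 go.py 576 -44 205 1.644
```

```text
row [-54.7  -38.87   4.32] turn 62.7 | t 0.1 pos [225.8 528.4 247.6] rot [-3.14  -0.     2.738] F [ 0.7 -1.1  0.6] w 85.7 0.0
```

```bash
for i in 1; do python3 -m handwheel '[[-54.7,-38.9,0,62.7,-1],[-54.7,-38.9,0,62.7,-1],[-54.7,-38.9,0,62.7,-1],[-54.7,-38.9,0,62.7,-1],[-54.7,-38.9,0,62.7,-1]]' 30; done; python3 go.py 576 -44 205 1.644
```

```text
clock: 0.72
ee_pos: [389.5, 260.3, 248.1]
ee_rot: [3.142, -0.0, 1.795]
force: [1.4, -0.2, -0.6]
grip_width: 85.7
gripper_force: 0.0
row [-33.81  11.43   4.32] turn 8.6 | t 0.72 pos [389.5 260.3 248.1] rot [ 3.142 -0.     1.795] F [ 1.4 -0.2 -0.6] w 85.7 0.0
```

```bash
python3 -m handwheel '[[-33,11,2,8,-1],[-33,11,2,8,-1],[-33,11,2,8,-1],[-33,11,2,8,-1],[-33,11,2,8,-1]]'; python3 -m handwheel '[[0,0,0,0,-1],[0,0,0,0,-1],[0,0,0,0,-1]]' >/dev/null; python3 go.py 576 -44 205 1.644
python3 - <<'E'
from h import *
s=ctrl.read_state();g=snap('wrist','w1.png');print(s['ee_pos'],g['mount'].round(3).tolist(),g['camera_matrix'].round(1).tolist())
E
```

```text
clock: 1.35
ee_pos: [553.0, -5.5, 230.0]
ee_rot: [-3.141, -0.0, 1.66]
force: [0.2, 1.4, 1.0]
grip_width: 85.0
gripper_force: 0.0
row [-4.37  2.05  2.54] turn 1.1 | t 1.73 pos [551.6  -2.3 230.4] rot [-3.141 -0.     1.662] F [-0.6  0.1  0.1] w 85.9 0.0
[551.61900378  -2.34219481 230.40416406] [[0.0, -0.958, -0.286, 72.734], [1.0, 0.0, -0.0, 1.289], [0.0, -0.286, 0.958, -126.759], [0.0, 0.0, 0.0, 1.0]] [[309.7, 0.0, 321.1], [0.0, 309.7, 202.3], [0.0, 0.0, 1.0]]
```

View pics/w1.png

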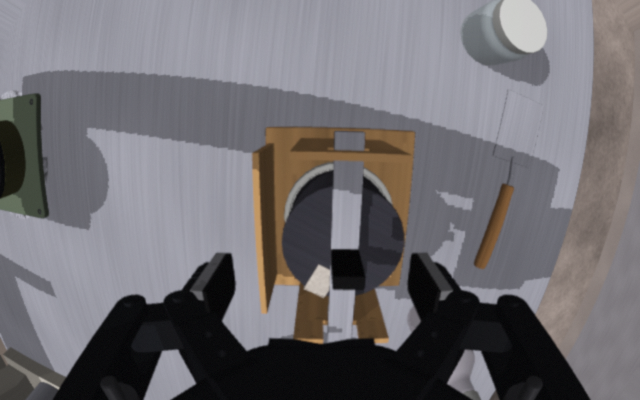

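The handle is at px (347,268), the bar runs vertically at x≈347, the slot end is at (349,138) and the label strip is at (318,280).

```bash
cat >> h.py <<'E'
def wray(g,pos,rot,u,v,z):
    K=g['camera_matrix'];a,b=u-K[0,2],v-K[1,2];r=np.hypot(a,b);th=r/K[0,0]
    d=np.array([a/r*np.sin(th),b/r*np.sin(th),np.cos(th)]);M=np.array(g['mount'])
    Rt=R.from_euler('xyz',rot).as_matrix();o=Rt@M[:3,3]+pos;d=Rt@M[:3,:3]@d
    return o+d*(z-o[2])/d[2]
E
python3 - <<'E'
from h import *
s=ctrl.read_state();g=ctrl.grab_frame('wrist')
for n,u,v,z in(('top',347.5,268,162),('low',347,276,162),('base',347,249,114),('bar+y',350,150,114),('bar-L',333.5,210,114),('bar-R',362.5,210,114),('bar-L2',330,295,114),('bar-R2',355,295,114),('tinL',283,235,102),('tinR',404,235,102)): print(n,wray(g,s['ee_pos'],s['ee_rot'],u,v,z).round(1))
import cv2
cv2.imwrite('pics/w1c.png',cv2.resize(cv2.cvtColor(g['pixels'],4)[225:325,285:415],None,fx=4,fy=4,interpolation=2)*2)
E
```

```text
top [575.  -34.8 162. ]
low [575.5 -41.5 162. ]
base [579.2 -41.9 114. ]
bar+y [571.7  43.1 114. ]
bar-L [563.8  -7.6 114. ]
bar-R [587.8  -5.4 114. ]
bar-L2 [569.5 -90.8 114. ]
bar-R2 [592.8 -89.  114. ]
tinL [522.1 -39.1 102. ]
tinR [631.6 -29.6 102. ]
```

View pics/w1c.png

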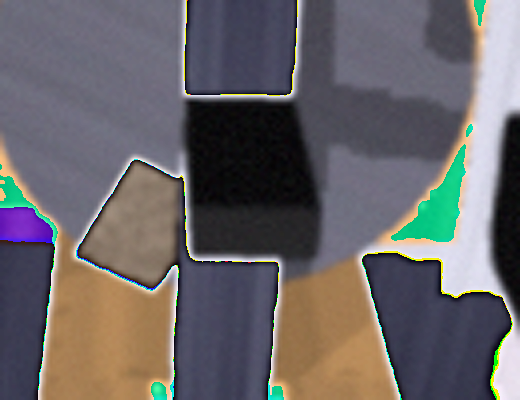

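```bash
python3 go.py 576.5 -47.5 200 1.64
```

```text
row [-4.73  2.04  3.06] turn 1.3 | t 1.82 pos [551.8  -2.3 230.6] rot [ 3.141 -0.     1.663] F [-0.5 -0.  -0.2] w 85.4 0.0
```

```bash
python3 -m handwheel '[[-4.7,2.0,3,1.3,-1],[-4.7,2.0,3,1.3,-1],[-4.7,2.0,3,1.3,-1]]'; python3 go.py 576.5 -47.5 138 1.64
```

```text
clock: 2.2
ee_pos: [576.2, -47.7, 200.6]
ee_rot: [-3.141, -0.001, 1.639]
force: [0.4, -0.8, -0.1]
grip_width: 85.6
gripper_force: 0.0
row [0.02 0.03 6.26] turn -0.1 | t 2.2 pos [576.2 -47.7 200.6] rot [-3.141e+00 -1.000e-03  1.639e+00] F [ 0.4 -0.8 -0.1] w 85.6 0.0
```

```bash
python3 -m handwheel '[[0,0,3,0,-1],[0,0,5.5,0,-0.3],[0,0,6.2,0,-0.3],[0,0,6.2,0,-0.3]]'; python3 -m handwheel '[[0,0,0,0,1],[0,0,0,0,1],[0,0,0,0,1],[0,0,0,0,1],[0,0,0,0,1]]' 25
```

```text
clock: 2.7
ee_pos: [576.7, -47.9, 139.1]
ee_rot: [3.141, -0.0, 1.639]
force: [-0.3, -0.4, 0.2]
grip_width: 55.6
gripper_force: 0.0
clock: 3.32
ee_pos: [577.1, -48.6, 139.6]
ee_rot: [3.14, -0.0, 1.638]
force: [-0.1, 0.7, 5.6]
grip_width: 23.7
gripper_force: 26.2
```

```bash
python3 -m handwheel '[[0,0,-0.4,0,1],[0,0,-0.8,0,1],[0,0,-1.2,0,1],[0,0,-1.2,0,1]]' 25;python3 -m handwheel '[[0,0,-0.3,0,1],[0,0,-0.6,0,1],[0,0,-0.6,0,1]]' 25; python3 - <<'E'
from h import *
import cv2
g=ctrl.grab_frame('wrist');a=cv2.cvtColor(g['pixels'],4)[100:340,200:440]
g=ctrl.grab_frame('side');b=cv2.cvtColor(g['pixels'],4)[190:325,250:390]
cv2.imwrite('pics/l1.png',np.hstack([cv2.resize(a,(400,400)),cv2.resize(b,(400,400))]))
E
```

```text
clock: 3.82
ee_pos: [576.0, -48.4, 149.9]
ee_rot: [-3.14, -0.0, 1.638]
force: [-1.2, 0.1, -4.5]
grip_width: 23.7
gripper_force: 25.3
clock: 4.2
ee_pos: [576.4, -48.7, 156.5]
ee_rot: [-3.142, 0.0, 1.638]
force: [-0.3, 0.8, -4.2]
grip_width: 23.6
gripper_force: 25.2
```

View pics/l1.png

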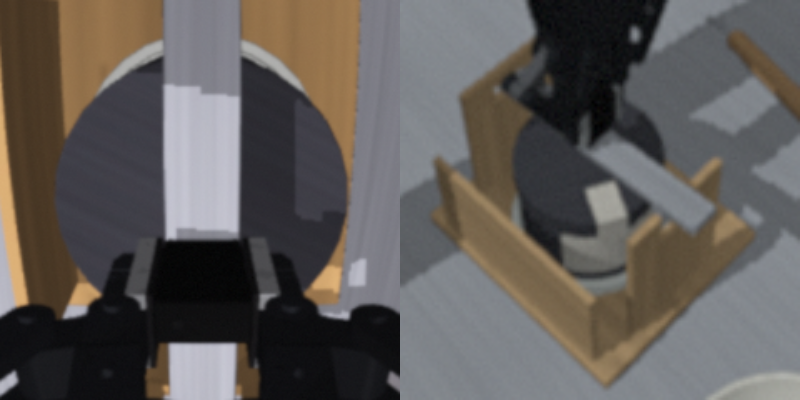

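The bar has pivoted in the grip and its notch end is raised clear, at about (705,215) in the right half. Now I draw it out.

```bash
python3 -m handwheel '[[-1,0,0,0,1],[-2,0,-0.1,0,1],[-3,0,-0.2,0,1],[-3,0,-0.2,0,1]]' 25;python3 -m handwheel '[[-1,0,0,0,1],[-1.8,0,-0.2,0,1],[-1.8,0,-0.2,0,1]]' 25
```

```text
clock: 4.8
ee_pos: [578.8, -79.7, 158.7]
ee_rot: [3.141, 0.0, 1.636]
force: [-0.5, -0.5, -1.5]
grip_width: 23.7
gripper_force: 25.6
clock: 5.18
ee_pos: [579.9, -97.2, 160.6]
ee_rot: [3.141, 0.0, 1.637]
force: [-0.1, 0.3, -1.5]
grip_width: 23.8
gripper_force: 25.6
```

```bash
python3 -m handwheel '[[0,0,-2,0,1],[0,0,-5,0,1],[0,0,-8,0,1],[0,0,-8,0,1]]' 30; python3 go.py 505 317 240 3.14
```

```text
clock: 5.68
ee_pos: [581.0, -96.5, 242.7]
ee_rot: [3.136, 0.001, 1.638]
force: [0.8, 0.5, -2.4]
grip_width: 23.5
gripper_force: 30.6
row [41.77 -4.8   0.19] turn -86.0 | t 5.67 pos [581.  -96.5 242.7] rot [3.136e+00 1.000e-03 1.638e+00] F [ 0.8  0.5 -2.4] w 23.5 30.6
```

```bash
python3 -m handwheel '[[3,0,0,0,1],[8,-1,0,-8,1],[13,-1.5,0,-17,1],[18,-2,0,-26,1],[22,-2.5,0,-34,1]]' 30; python3 go.py 505 317 240 3.14
```

```text
clock: 6.3
ee_pos: [538.6, 123.1, 238.5]
ee_rot: [-3.139, -0.002, 2.237]
force: [-0.1, -0.1, -2.3]
grip_width: 23.8
gripper_force: 30.4
row [17.32  9.34 -0.14] turn -51.7 | t 6.3 pos [538.6 123.1 238.5] rot [-3.139e+00 -2.000e-03  2.237e+00] F [-0.1 -0.1 -2.3] w 23.8 30.4
```

```bash
python3 -m handwheel '[[4,2,0,-10,1],[8,4,0,-20,1],[12,6.5,0,-30,1],[15,8.5,0,-40,1],[17.3,9.3,0,-50,1]]' 30; python3 -m handwheel '[[0,0,0,-2,1],[0,0,0,-2,1]]' 30; python3 - <<'E'
from h import *
import cv2
s=ctrl.read_state()
g=ctrl.grab_frame('wrist');a=cv2.cvtColor(g['pixels'],4)
g=ctrl.grab_frame('side');b=cv2.cvtColor(g['pixels'],4)[90:260,100:320]
cv2.imwrite('pics/l2.png',np.vstack([cv2.resize(a,(480,300)),cv2.resize(b,(480,300))]))
E
python3 go.py 505 317 80 3.14
```

```text
clock: 6.92
ee_pos: [506.3, 316.5, 238.1]
ee_rot: [-3.14, -0.003, 3.111]
force: [-0.6, 0.4, -0.9]
grip_width: 23.8
gripper_force: 30.4
clock: 7.18
ee_pos: [506.9, 314.3, 239.2]
ee_rot: [-3.14, -0.002, 3.138]
force: [-0.5, -0.3, -2.5]
grip_width: 23.2
gripper_force: 30.4
row [ 0.23  0.31 15.98] turn -0.2 | t 7.28 pos [507.4 314.  239.8] rot [-3.141e+00 -1.000e-03  3.137e+00] F [-0.7 -0.1 -1.7] w 23.4 30.4
```

View pics/l2.png

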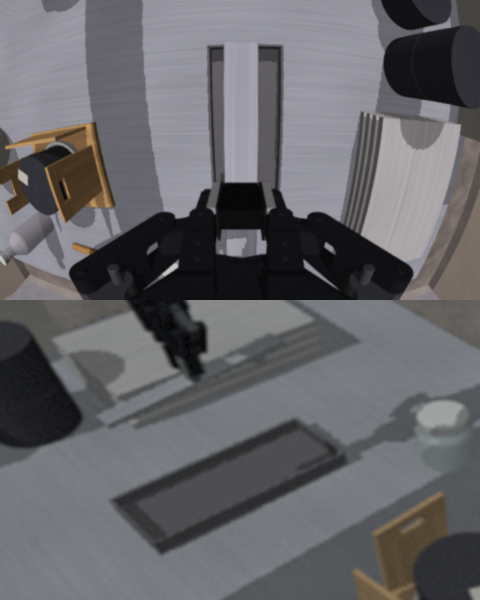

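```bash
python3 -m handwheel '[[0.2,0.2,4,0,1],[0.2,0.2,9,0,1],[0.2,0.2,14,0,1],[0.2,0.2,17,0,1],[0.2,0.2,17.5,0,1]]' 25;python3 -m handwheel '[[0,0,0.4,0,1],[0,0,0.8,0,1],[0,0,0.8,0,1]]' 25;python3 go.py 505 317 43 3.14
```

```text
clock: 7.9
ee_pos: [504.4, 315.4, 63.3]
ee_rot: [-3.139, -0.004, 3.137]
force: [-0.4, 0.8, -1.7]
grip_width: 23.6
gripper_force: 30.3
clock: 8.28
ee_pos: [505.7, 317.2, 58.2]
ee_rot: [3.141, 0.001, 3.139]
force: [1.1, -0.3, -1.3]
grip_width: 23.9
gripper_force: 30.3
row [ 0.07 -0.02  1.52] turn -0.1 | t 8.28 pos [505.7 317.2  58.2] rot [3.141e+00 1.000e-03 3.139e+00] F [ 1.1 -0.3 -1.3] w 23.9 30.3
```

```bash
python3 -m handwheel '[[0,0,0.3,0,1],[0,0,0.6,0,1],[0,0,0.6,0,1]]' 20;python3 -m handwheel '[[0,0,0.2,0,1],[0,0,0.4,0,1],[0,0,0.4,0,1]]' 20;python3 -m handwheel '[[0,0,0.2,0,1],[0,0,0.4,0,1],[0,0,0.4,0,1]]' 20
```

```text
clock: 8.65
ee_pos: [505.1, 316.9, 51.1]
ee_rot: [-3.141, -0.001, 3.139]
force: [-0.5, 1.0, -2.1]
grip_width: 23.9
gripper_force: 30.3
clock: 9.02
ee_pos: [505.7, 317.1, 47.7]
ee_rot: [3.141, 0.001, 3.139]
force: [2.1, 0.1, 0.9]
grip_width: 23.2
gripper_force: 30.8
clock: 9.4
ee_pos: [506.3, 317.4, 45.1]
ee_rot: [3.14, 0.003, 3.139]
force: [1.0, -1.0, 9.7]
grip_width: 23.7
gripper_force: 31.9
```

```bash
python3 -m handwheel '[[0,0,0,0,0.35],[0,0,0,0,0.2],[0,0,0,0,0],[0,0,0,0,0],[0,0,0,0,0]]' 20;python3 -m handwheel '[[0,0,-3,0,0],[0,0,-8,0,0],[0,0,-12,0,0],[0,0,-15,0,0]]' 20; python3 - <<'E'
from h import *
import cv2
s=ctrl.read_state();print(s['ee_pos'],s['ee_rot'])
g=ctrl.grab_frame('wrist');a=cv2.cvtColor(g['pixels'],4)
g=ctrl.grab_frame('side');b=cv2.cvtColor(g['pixels'],4)[130:240,140:300]
cv2.imwrite('pics/l3.png',np.vstack([cv2.resize(a,(480,300)),cv2.resize(b,(436,300))[:,:].copy() if 0 else cv2.resize(b,(480,300))]))
E
```

```text
clock: 10.02
ee_pos: [505.2, 317.0, 43.3]
ee_rot: [-3.142, -0.0, 3.139]
force: [1.0, 0.9, 0.5]
grip_width: 42.7
gripper_force: 0.0
clock: 10.52
ee_pos: [505.6, 317.2, 195.5]
ee_rot: [3.14, 0.002, 3.139]
force: [0.2, 1.2, 0.1]
grip_width: 42.6
gripper_force: 0.0
[505.62442156 317.18198194 195.51079116] [3.14032693e+00 1.92813329e-03 3.13891497e+00]
```

View pics/l3.png

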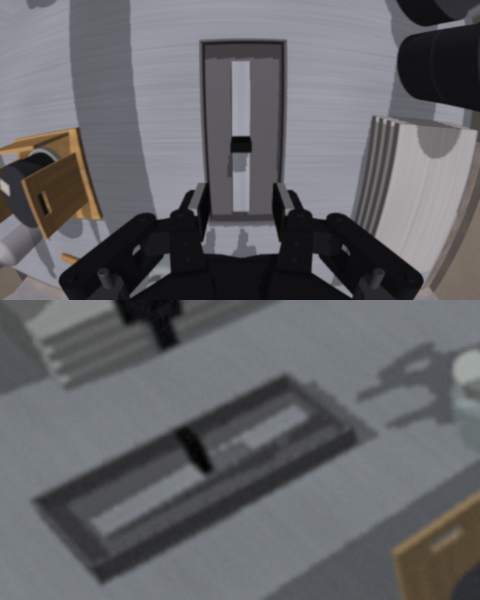

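The bar lies centred, handle up, in the tray and released. Next I look at the tin's strip.

```bash
python3 go.py 570 0 240 1.64
```

```text
row [ -6.41 -31.77  -4.37] turn 85.9 | t 10.62 pos [507.  318.  197.3] rot [3.137 0.007 3.139] F [-0.2  0.   0.7] w 42.8 0.0
```

```bash
python3 -m handwheel '[[0,-2,-4.4,5,1],[-2,-8,-4.4,15,1],[-4,-14,-4.4,25,1],[-5,-20,-4.4,35,1],[-6,-25,-4.4,45,1]]' 20;  python3 go.py 570 0 240 1.64
```

```text
clock: 11.25
ee_pos: [564.2, 64.5, 235.8]
ee_rot: [-3.14, -0.001, 2.347]
force: [0.1, 0.1, -0.5]
grip_width: -0.3
gripper_force: 0.0
row [-5.01 -4.11 -0.42] turn 40.5 | t 11.25 pos [564.2  64.5 235.8] rot [-3.140e+00 -1.000e-03  2.347e+00] F [ 0.1  0.1 -0.5] w -0.3 0.0
```

```bash
python3 -m handwheel '[[-2,-2,0,10,1],[-4,-4,0,20,1],[-5,-4,0,30,1],[-5,-4,0,40,1],[-5,-4,0,40,1]]' 20; cat > lab.py <<'E'
from h import *
from fit import p
import time
s=ctrl.read_state();g=ctrl.grab_frame('wrist')
im=g['pixels'].astype(float);V=im.max(2);
uv=[(u,v) for v in range(100,330) for u in range(200,440)]
W=np.array([wray(g,s['ee_pos'],s['ee_rot'],u,v,102)[:2] for u,v in uv]);val=np.array([V[v,u] for u,v in uv]);sat=np.array([im[v,u].max()-im[v,u].min() for u,v in uv])
d=W-p[:2]
c,n=np.cos(p[2]),np.sin(p[2]);q=np.c_[c*d[:,0]+n*d[:,1],-n*d[:,0]+c*d[:,1]]
r=np.hypot(*q.T)
m=np.zeros((140,140),np.uint8)  # rectified lid map 1mm
M=cv2.cvtColor(np.zeros((1,1,3),np.uint8),4)
k=(r<53)&(val>95)&(sat<45)
b=q[k];print(len(b))
if len(b):
    lo=cv2.KMEANS_RANDOM_CENTERS
    a=np.arctan2(b[:,1],b[:,0]);mu=np.angle(np.exp(1j*a).mean())
    print('strip angle deg',np.degrees(mu),'centroid r',np.hypot(*b.mean(0)),'r range',np.percentile(np.hypot(*b.T),[2,98]),'ang sd',np.degrees(np.std(np.angle(np.exp(1j*(a-mu))))))
print('val pct',np.percentile(val[r<53],[5,25,50,75,90,97]))
cv2.imwrite('pics/tmp.png',cv2.cvtColor(g['pixels'],4))
E
python3 lab.py;python3 go.py 570 0 240 1.64
```

```text
clock: 11.88
ee_pos: [571.0, 3.0, 235.9]
ee_rot: [-3.139, -0.0, 1.657]
force: [-0.8, 0.4, 0.2]
grip_width: 0.3
gripper_force: 0.0
33
strip angle deg -88.28044100769114 centroid r 36.205471154391475 r range [34.90812818 39.35821461] ang sd 10.465825905721323
val pct [12. 60. 62. 63. 64. 66.]
row [-0.31 -0.14 -0.38] turn 1.0 | t 11.93 pos [571.1   3.2 236.2] rot [-3.14  -0.     1.658] F [ 0.1 -0.2  0.8] w -0.1 0.0
```

```bash
python3 -m handwheel '[[4,5,0,0,1],[4,5,0,0,1],[4,5,0,0,1]]' 20; python3 lab.py
```

```text
clock: 12.3
ee_pos: [617.5, 47.5, 236.5]
ee_rot: [-3.14, 0.0, 1.658]
force: [-0.3, -0.1, 0.4]
grip_width: -0.0
gripper_force: 0.0
14
strip angle deg 5.395837808628364 centroid r 44.46561774935698 r range [42.40927597 46.02951416] ang sd 1.6846797632460715
val pct [11. 13. 58. 61. 62. 63.]
```

```bash
cat >> lab.py <<'E'
ang=np.degrees(np.arctan2(q[:,1],q[:,0]));A=np.array([g['pixels'][v,u] for u,v in uv])
for a0 in range(-180,180,15):
    print(a0,end=': ')
    for r0 in(10,20,30,38,46,52):
        k=(abs((ang-a0+180)%360-180)<7)&(abs(r-r0)<3);print(np.median(A[k],0).astype(int).tolist() if k.any() else '-',end=' ')
    print()
E
python3 lab.py
```

```text
16
strip angle deg 5.012628288963658 centroid r 44.01926618298835 r range [41.85989912 45.67196051] ang sd 1.7899298199014322
val pct [11. 13. 58. 61. 62. 63.]
-180: [55, 55, 62] [54, 53, 61] [53, 53, 60] [53, 52, 60] [52, 51, 59] [53, 51, 58] 
-165: [55, 55, 62] [17, 18, 20] [13, 14, 16] [31, 31, 35] [52, 51, 59] [52, 50, 56] 
-150: [49, 49, 56] [10, 10, 12] [15, 15, 18] [10, 10, 12] [10, 10, 12] [10, 11, 12] 
-135: [43, 42, 48] [11, 11, 12] [11, 12, 13] [10, 10, 12] [11, 11, 13] [12, 12, 14] 
-120: [53, 52, 59] [10, 10, 12] [13, 14, 16] [14, 15, 16] [15, 15, 17] [17, 17, 20] 
-105: [54, 54, 62] [9, 10, 11] [11, 11, 13] [12, 12, 14] [19, 20, 23] [19, 19, 22] 
-90: [54, 54, 62] [10, 11, 12] [9, 9, 11] [10, 11, 12] [11, 10, 12] [10, 11, 12] 
-75: [55, 54, 62] [10, 11, 12] [9, 10, 11] [10, 11, 12] [10, 10, 12] [11, 11, 13] 
-60: [53, 52, 61] [10, 11, 12] [10, 10, 12] [9, 10, 11] [11, 11, 12] [10, 10, 12] 
-45: [55, 55, 62] [10, 11, 12] [10, 10, 12] [10, 10, 12] [9, 10, 11] [10, 10, 12] 
-30: [57, 56, 63] [10, 10, 12] [10, 11, 12] [10, 10, 12] [10, 10, 12] [12, 12, 14] 
-15: [55, 54, 61
[... 364 characters left out ...]
, 13] [43, 42, 48] [57, 56, 61] 
60: [54, 53, 61] [53, 52, 60] [55, 54, 62] [54, 53, 61] [54, 53, 61] [55, 54, 62] 
75: [54, 53, 61] [53, 51, 60] [55, 54, 62] [54, 53, 61] [54, 53, 61] [54, 54, 61] 
90: [53, 52, 60] [53, 52, 60] [54, 53, 61] [54, 53, 61] [54, 53, 61] [53, 52, 59] 
105: [54, 54, 61] [53, 53, 60] [52, 52, 59] [54, 53, 61] [54, 53, 60] [53, 52, 59] 
120: [54, 54, 61] [53, 53, 60] [53, 52, 60] [52, 52, 59] [53, 52, 60] [52, 52, 59] 
135: [54, 53, 60] [54, 53, 62] [53, 53, 60] [53, 52, 60] [52, 52, 60] [52, 52, 58] 
150: [54, 54, 61] [54, 53, 61] [54, 53, 60] [54, 53, 60] [53, 53, 60] [54, 52, 59] 
165: [56, 56, 63] [55, 54, 62] [55, 53, 61] [53, 53, 60] [53, 52, 60] [53, 52, 59]
```

```bash
python3 go.py 570 -130 240 1.64
```

```text
row [-17.22  -6.21  -0.28] turn 0.9 | t 12.4 pos [617.2  46.9 237.1] rot [-3.141  0.     1.656] F [-0.1  0.5 -0.7] w 0.2 0.0
```

```bash
python3 -m handwheel '[[-17.2,-6.2,-0.3,0,1],[-17.2,-6.2,-0.3,0,1],[-17.2,-6.2,-0.3,0,1],[-17.2,-6.2,-0.3,0,1],[-17.2,-6.2,-0.3,0,1]]' 20; python3 lab.py
```

```text
clock: 13.02
ee_pos: [570.2, -129.5, 240.7]
ee_rot: [3.141, -0.001, 1.654]
force: [-0.1, -0.1, -0.0]
grip_width: 0.3
gripper_force: 0.0
803
strip angle deg -115.16831049543146 centroid r 39.84866336833102 r range [28.29227714 52.42166975] ang sd 9.953695943153159
val pct [ 57.  59.  60.  61. 190. 196.]
-180: - - [52, 51, 59] [50, 50, 57] [54, 53, 61] [54, 53, 60] 
-165: [54, 53, 61] [52, 52, 59] [51, 51, 58] [53, 52, 60] [53, 51, 59] [52, 51, 58] 
-150: [53, 52, 60] [52, 52, 59] [53, 53, 60] [52, 51, 59] [52, 51, 59] [52, 51, 58] 
-135: [53, 52, 59] [52, 51, 58] [88, 84, 88] [54, 53, 60] [51, 52, 59] [53, 52, 59] 
-120: [53, 53, 60] [52, 51, 58] [191, 182, 175] [194, 185, 178] [194, 186, 178] [192, 184, 176] 
-105: [53, 53, 60] [52, 51, 59] [190, 182, 174] [195, 187, 179] [191, 183, 175] [186, 178, 171] 
-90: [53, 53, 61] [52, 52, 59] [55, 54, 61] [53, 52, 59] [53, 52, 60] [51, 51, 58] 
-75: [53, 52, 60] [53, 52, 59] [52, 52, 60] [53, 53, 60] [52, 51, 59] [52, 51, 59] 
-60: [54, 53, 61] [53, 52, 60] [52, 52, 59] [52, 51, 59] [53, 52, 60] [53, 52, 59] 
-45: [54, 53, 61] [54, 52, 60] [52, 52, 60] [52, 52, 59] [51, 51, 59] [51, 51, 58] 
-30: [55, 54, 62] [54, 53, 61] [53, 53, 60] [53, 53, 60] [53, 52, 60] [52, 52, 59] 
-15: [53, 52, 59] [53, 52, 60] [53, 52, 60] [52, 52, 59] [52, 52, 59] [52, 51, 59] 
0: - [54, 52, 60] [52, 51, 59] [52, 51, 59] [51, 50, 57] [50, 50, 56] 
15: - - - - - - 
30: - - - - - - 
45: - - - - - - 
60: - - - - - - 
75: - - - - - - 
90: - - - - - - 
105: - - - - - - 
120: - - - - - - 
135: - - - - - - 
150: - - - - - - 
165: - - - - - -
```

```bash
sed -i '/^ang=/,$d' lab.py; python3 go.py 600 -76.5 200 0.49
```

```text
row [4.96 3.38 4.06] turn 66.8 | t 13.07 pos [ 570.5 -128.8  240.6] rot [ 3.141e+00 -1.000e-03  1.656e+00] F [0.1 0.3 0.7] w 0.1 0.0
```

```bash
python3 -m handwheel '[[5,3.4,4,66.8,1],[5,3.4,4,66.8,1],[5,3.4,4,66.8,1],[5,3.4,4,66.8,1],[5,3.4,4,66.8,1]]' 20;python3 -m handwheel '[[0,0,3,14,1],[0,0,5,14,1],[0,0,5,14,1],[0,0,5,14,1]]' 20;  python3 go.py 600 -76.5 122 0.49
```

```text
clock: 13.7
ee_pos: [600.6, -74.8, 200.2]
ee_rot: [-3.141, -0.0, 0.715]
force: [0.0, 0.4, -0.5]
grip_width: 0.0
gripper_force: 0.0
clock: 14.2
ee_pos: [601.1, -75.8, 151.2]
ee_rot: [3.141, -0.001, 0.476]
force: [-0.4, -0.5, -0.9]
grip_width: -0.5
gripper_force: 0.0
row [-0.13  0.01  2.92] turn -0.8 | t 14.2 pos [601.1 -75.8 151.2] rot [ 3.141e+00 -1.000e-03  4.760e-01] F [-0.4 -0.5 -0.9] w -0.5 0.0
```

```bash
python3 -m handwheel '[[0,0,1.5,0,1],[0,0,2.5,0,1],[0,0,3,0,1],[0,0,3,0,1]]' 20;python3 -m handwheel '[[0,0,0.15,0,1],[0,0,0.3,0,1],[0,0,0.3,0,1]]' 20;  python3 go.py 600 -76.5 122 0.49
```

```text
clock: 14.7
ee_pos: [600.3, -76.7, 120.0]
ee_rot: [-3.141, 0.0, 0.474]
force: [0.6, 0.1, 0.3]
grip_width: -0.1
gripper_force: 0.0
clock: 15.08
ee_pos: [601.0, -76.6, 119.0]
ee_rot: [3.141, -0.002, 0.474]
force: [-1.8, 1.4, 6.9]
grip_width: -0.0
gripper_force: 3.3
row [-0.08 -0.05 -0.3 ] turn -0.9 | t 15.07 pos [601.  -76.6 119. ] rot [ 3.141e+00 -2.000e-03  4.740e-01] F [-1.8  1.4  6.9] w -0.0 3.3
```

```bash
cat > arc.py <<'E'
import sys
from h import *
from fit import p
s=ctrl.read_state();e=s['ee_pos'];d=e[:2]-p[:2];rot=R.from_euler('xyz',s['ee_rot'])
print('theta stand',np.degrees(np.arctan2(d[1],d[0])-p[2]).round(1),'r',np.hypot(*d).round(1),'t',s['clock'],'F',s['force'].round(1))
for a in map(float,sys.argv[1:]):
    v=R.from_euler('z',a,degrees=True).apply([d[0],d[1],0]);print(rot.inv().apply(v-[d[0],d[1],0]).round(1)/10,-a)
E
python3 arc.py 9 18 27 36 45
```

```text
theta stand -57.3 r 42.5 t 15.075 F [-1.8  1.4  6.9]
[ 0.65 -0.16  0.  ] -9.0
[ 1.26 -0.43  0.  ] -18.0
[ 1.82 -0.78  0.  ] -27.0
[ 2.33 -1.22  0.  ] -36.0
[ 2.75 -1.74  0.  ] -45.0
```

```bash
python3 -m handwheel '[[0.65,-0.16,0,-9,1],[1.26,-0.43,0,-18,1],[1.82,-0.78,0,-27,1],[2.33,-1.22,0,-36,1],[2.75,-1.74,0,-45,1]]' 20; python3 arc.py 9 18 27 36 45
```

```text
clock: 15.7
ee_pos: [616.9, -48.7, 119.0]
ee_rot: [3.141, 0.0, 1.264]
force: [-3.4, -0.4, 8.8]
grip_width: 0.0
gripper_force: 3.8
theta stand -12.5 r 41.9 t 15.7 F [-3.4 -0.4  8.8]
[ 0.64 -0.16 -0.  ] -9.0
[ 1.25 -0.41 -0.  ] -18.0
[ 1.81 -0.76 -0.  ] -27.0
[ 2.31 -1.18 -0.  ] -36.0
[ 2.73 -1.69 -0.  ] -45.0
```

```bash
python3 -m handwheel '[[0.64,-0.16,0,-9,1],[1.25,-0.41,0,-18,1],[1.81,-0.76,0,-27,1],[2.31,-1.18,0,-36,1],[2.73,-1.69,0,-45,1]]' 20; python3 arc.py 6 12 18 24
```

```text
clock: 16.32
ee_pos: [608.9, -18.2, 119.0]
ee_rot: [-3.141, 0.002, 2.05]
force: [-3.3, -2.2, 8.4]
grip_width: -0.3
gripper_force: 4.0
theta stand 32.0 r 41.5 t 16.325 F [-3.3 -2.2  8.4]
[ 0.42 -0.09 -0.  ] -6.0
[ 0.84 -0.22 -0.  ] -12.0
[ 1.24 -0.39 -0.  ] -18.0
[ 1.61 -0.61 -0.  ] -24.0
```

```bash
python3 -m handwheel '[[0.42,-0.09,0,-6,1],[0.84,-0.22,0,-12,1],[1.24,-0.39,0,-18,1],[1.65,-0.63,0,-25,1],[1.65,-0.63,0,-25,1]]' 20; python3 arc.py; python3 -m handwheel '[[0,0,-2,0,1],[0,0,-6,0,1],[0,0,-10,0,1],[0,0,-10,0,1]]' 20;python3 go.py 560 -120 220 1.64
```

```text
clock: 16.95
ee_pos: [596.2, -6.5, 118.9]
ee_rot: [-3.141, 0.002, 2.482]
force: [-2.2, -2.9, 6.0]
grip_width: -0.2
gripper_force: 3.3
theta stand 55.9 r 41.7 t 16.95 F [-2.2 -2.9  6. ]
clock: 17.45
ee_pos: [598.0, -5.7, 221.2]
ee_rot: [3.137, 0.007, 2.481]
force: [-0.5, 1.1, -0.1]
grip_width: 0.2
gripper_force: 0.0
row [ -4.02 -11.36   0.09] turn 48.2 | t 17.45 pos [598.   -5.7 221.2] rot [3.137 0.007 2.481] F [-0.5  1.1 -0.1] w 0.2 0.0
```

```bash
python3 -m handwheel '[[-4.5,-10.5,-2,48,1],[-4.5,-10.5,-2,48,1],[-4.5,-10.5,-2,48,1],[-4.5,-10.5,-2,48,1],[-4.5,-10.5,-2,48,1]]' 20; python3 -m handwheel '[[0,0,0,0,1],[0,0,0,0,1]]' 20 >/dev/null; python3 lab.py
```

```text
clock: 18.08
ee_pos: [566.5, -116.4, 236.1]
ee_rot: [-3.14, -0.001, 1.639]
force: [0.3, 0.5, 0.1]
grip_width: -0.2
gripper_force: 0.0
758
strip angle deg -5.438516060559661 centroid r 40.47207112998015 r range [29.51206481 52.56157313] ang sd 9.790523968727836
val pct [ 58.   60.   61.   62.   86.3 199. ]
```

View pics/tmp.png

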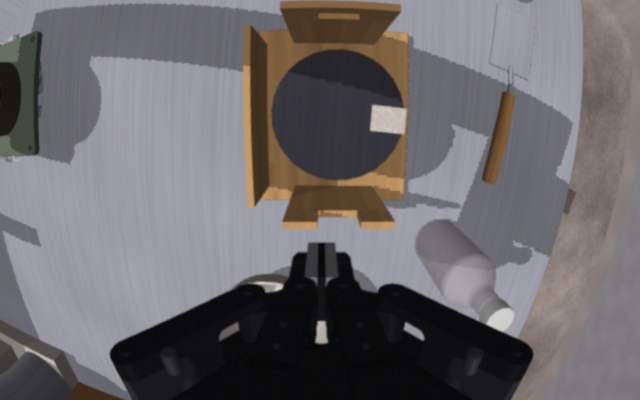

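The strip sits at the front, around (389,119), with the lid centred near (337,115). That is about -5° from the stand's front, inside the ±12° tolerance. The tin stands in its turntable and the arm is clear of everything.

```bash
python3 -c "from station import ctrl; print(ctrl.job_done())"
```

```text
the job is handed in; nothing more can be done
None
```

I handed the job in at about 18 s (limit 53 s): the bar lies handle up in the tray, and the tin's label faces the stand's open front, measured about 5° off square (about 12° allowed); the verdict was not shown to me.

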